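# Reagent bottles back on the shelf in order of size

### The arm

A 6-joint arm with a two-finger parallel gripper is mounted at the origin on the work surface. World frame = base frame: x ahead of the robot, y to its left, z up, the work surface at z = 0. Lengths are in mm, angles in rad, forces in N, time in s.
With the tool pointing down it reaches from about 275 to 1000 mm from the base axis. Payload 8.4 kg.
Tool frame: the origin (TCP) lies between the finger pads; the fingertips stand 8 mm ahead of it and the grasp point (between the pads) lies 11 mm behind it (tcp_to_tips is the distance from the TCP to the fingertips, in mm); z points along the fingers, y is the line along which they close (so a half turn about z gives the same grasp; the last joint's range is limited). The gripper opens to 85 mm and grips with 20 to 120 N. Pads are 22 mm wide; open, the fingers measure 114 mm over their backs; the gripper's body (76 mm by 85 mm) begins 54 mm behind the grasp point. The pads swing forward as they close: fully open they stand 13 mm farther back than shut.
Start: joints at [1.241, 0.353, 1.633, -0, 1.155, -0.002], TCP at [201.224, 591.724, 239.281] pointing down, gripper open.
Joint ranges: [-2.63, 2.63], [-0.92, 2.1], [0.06, 2.66], [-1.3, 4.44], [0, 2.69], [-3.02, 3.02]. Speed limits (rad/s): [2.22, 2.22, 2.79, 3.14, 3.14, 3.14].

### API

Orientations are given as [roll, pitch, yaw] about the fixed x, y, z axes, in that order (R = Rz(yaw) Ry(pitch) Rx(roll)).
In Python, from rig import * gives the robot as it stands.
- The arm moves only by the tool step_arm, never from a script. Its argument "motion" is a list of rows, each an object with "claw": the finger opening in mm, from 0 to 85.4; "delta_pos": the shift along the tool's x, y, z in mm, a list of three; "turn": the turn about the tool's z in rad. In form: [{"claw": claw, "delta_pos": [dx, dy, dz], "turn": turn}, ...]. A call has 1 to 8 rows; each row shifts and turns the commanded pose from where the row before left it, along the tool's axes as they then stand; what a row does not reach is not made up. A row lasts 1/12 s, in which the tool goes at most 41.7 mm and 7.16 degrees, less where a joint would pass 70% of its speed; a pose out of reach is approached as far as the arm can. A call is refused whole if a number of a shift passes 41.7 or a number of a turn 0.125, either way. A call with a gripper value outside its range is refused whole. The fingers move at their own pace and stop on an object; "force" is the grip in N (left out, the last holds). Time passes only in rows, so rows that do not move let the fingers close. It gives the time, the measured TCP pose, the force, the opening and the grip force at its end, in the units of the state.
- sense(): the state, without advancing time (a new reading comes with each control period).
- grab_frame(name): name is "scene" or "top" or "wrist"; returns a dict with "img" (420x560x3 uint8, red, green, blue), "vertical_fov" (degrees; the focal length in pixels is half the picture's height over the tangent of half this angle, whatever the lens; pixels are square), "cx", "cy" (the principal point, pixels), "D" ([k1, k2, p1, p2, k3] as OpenCV has them; the pictures are not rectified), "R" (3x3) and "t" (3): a world point X has camera coordinates R X + t. Camera axes: x right, y down, z forward; pixel columns grow to the right and rows downward; lengths in mm; the calibration is good to about 2 mm. A picture is of the moment at which its call begins. There is no depth.
- sign_off(): hands the job in; it is judged then, once.
The state is a dict: "clock": time; "qpos": joint angles; "qvel": joint speeds; "joint_efforts": joint torques, N m; "eef_pos": TCP position; "tcp_rot": TCP orientation; "contact_force": force on the tool from outside, world axes, zero at the start; "wrist_torque": the same for the moment, N m; "opening": opening from 0.0 (shut) to 1.0 (fully open); "grasp_force": force on a finger pad.
Only numpy, scipy, OpenCV 4.12 (cv2) and the standard library are available. Lean on these libraries where they do the work, as an engineer would, in place of code of your own. Each camera call takes 0.05 s, during which the arm holds its last target. There are 200 camera calls.

### The job

Put the four amber reagent bottles back on the low white shelf in order of size, one in the middle of each round rubber mat, with the largest at the end next to the photometer and the smallest at the end by the centrifuge. They are glass: keep them upright and set them down without dropping them, and leave the red-lidded specimen pot where it stands.

Things in the scene. Friction and masses are not known exactly. Their poses are not given: they have to be found in the camera images.
- bottle_a_mid (a point): the largest of four closed amber glass reagent bottles with blue ribbed screw caps, loose, upright on the bench: 143 mm tall over the cap, foot 70 mm across, cap 52 mm across taking up the top 28 mm, a short neck and shoulder below it; the point is on its axis half-way up (71.5 mm above its underside), z up along the axis. Best carried by its cap
- bottle_b_mid (a point): the second largest of four closed amber glass reagent bottles with blue ribbed screw caps, loose, upright on the bench: 105 mm tall over the cap, foot 56 mm across, cap 52 mm across taking up the top 28 mm, a short neck and shoulder below it; the point is on its axis half-way up (52.5 mm above its underside), z up along the axis. Best carried by its cap
- bottle_c_mid (a point): the second smallest of four closed amber glass reagent bottles with blue ribbed screw caps, loose, upright on the bench: 91 mm tall over the cap, foot 46 mm across, cap 40 mm across taking up the top 26 mm, a short neck and shoulder below it; the point is on its axis half-way up (45.5 mm above its underside), z up along the axis. Best carried by its cap
- bottle_d_mid (a point): the smallest of four closed amber glass reagent bottles with blue ribbed screw caps, loose, upright on the bench: 74 mm tall over the cap, foot 36 mm across, cap 33 mm across taking up the top 22 mm, a short neck and shoulder below it; the point is on its axis half-way up (37.0 mm above its underside), z up along the axis. Best carried by its cap
- mat_1: round black rubber bottle mat, 84 mm across, 3 mm thick, fixed on the reagent shelf: number 1 of four in a row about 100 mm apart, counted from the +y end; origin at the centre of its underside, z up, y along the row, -x to the shelf's front. The shelf is a white riser 430 mm long (y) and 130 mm deep, its top 60 mm above the bench, open above, with a thin steel rail round its edge, top 25 mm above the shelf
- mat_2: round black rubber bottle mat, 84 mm across, 3 mm thick, fixed on the reagent shelf: number 2 of four in a row about 100 mm apart, counted from the +y end; origin at the centre of its underside, z up, y along the row, -x to the shelf's front. The shelf's rail runs 58 mm before and behind the line of mats
- mat_3: round black rubber bottle mat, 84 mm across, 3 mm thick, fixed on the reagent shelf: number 3 of four in a row about 100 mm apart, counted from the +y end; origin at the centre of its underside, z up, y along the row, -x to the shelf's front. As mat_1
- mat_4: round black rubber bottle mat, 84 mm across, 3 mm thick, fixed on the reagent shelf: number 4 of four in a row about 100 mm apart, counted from the +y end; origin at the centre of its underside, z up, y along the row, -x to the shelf's front. As mat_1
- photometer: cream photometer, a wedge-shaped box with sloped keypad and display, 260 mm deep, 300 mm wide, 150 mm high, fixed on the bench beyond one end of the shelf (either end); a round cream centrifuge, 280 mm across with a conical lid, stands beyond the other end. Origin at the centre of its underside
- pot_mid (a point): white specimen pot with a red lid, 68 mm tall, 58 mm across the lid, loose among the bottles; the point is half-way up. It stays where it is
Not all that is in view belongs to the job. Leave any yellow look-alike of the part that bears bottle_a_mid alone.

How it is judged (in metres and radians):
At the end, for the whole second after the job is handed in: Each bottle stands upright (within 0.08 rad) and at rest on its own mat, its axis within 13 mm of the mat's centre: largest to smallest from the mat at the photometer's end to the one at the centrifuge's end; the specimen pot is within 20 mm of where it was (((world y of photometer above 0 m and horizontal distance between bottle_a_mid and mat_1 below 0.013 m and z of bottle_a_mid in the frame of mat_1 between 0.0695 and 0.0795 m and horizontal distance between bottle_b_mid and mat_2 below 0.013 m and z of bottle_b_mid in the frame of mat_2 between 0.0505 and 0.0605 m and horizontal distance between bottle_c_mid and mat_3 below 0.013 m and z of bottle_c_mid in the frame of mat_3 between 0.0435 and 0.0535 m and horizontal distance between bottle_d_mid and mat_4 below 0.013 m and z of bottle_d_mid in the frame of mat_4 between 0.035 and 0.045 m) or (world y of photometer below 0 m and horizontal distance between bottle_d_mid and mat_1 below 0.013 m and z of bottle_d_mid in the frame of mat_1 between 0.035 and 0.045 m and horizontal distance between bottle_c_mid and mat_2 below 0.013 m and z of bottle_c_mid in the frame of mat_2 between 0.0435 and 0.0535 m and horizontal distance between bottle_b_mid and mat_3 below 0.013 m and z of bottle_b_mid in the frame of mat_3 between 0.0505 and 0.0605 m and horizontal distance between bottle_a_mid and mat_4 below 0.013 m and z of bottle_a_mid in the frame of mat_4 between 0.0695 and 0.0795 m)) and angle between each of bottle_a_mid, bottle_b_mid, bottle_c_mid, bottle_d_mid's own z axis and vertical below 0.08 rad and linear speed of each of bottle_a, bottle_b, bottle_c, bottle_d below 0.02 m/s and distance of pot_mid from where it was at the start of the episode below 0.02 m); the robot touches nothing.
It fails at once if a bottle is tipped over (angle between any of bottle_a_mid, bottle_b_mid, bottle_c_mid, bottle_d_mid's own z axis and vertical above 0.6 rad).
It fails at once if a bottle is dropped or flung (it moves faster than 0.6 m/s while no finger holds it) ((linear speed of bottle_a above 0.6 m/s and contact force between the fingers and bottle_a below 0.1 N) or (linear speed of bottle_b above 0.6 m/s and contact force between the fingers and bottle_b below 0.1 N) or (linear speed of bottle_c above 0.6 m/s and contact force between the fingers and bottle_c below 0.1 N) or (linear speed of bottle_d above 0.6 m/s and contact force between the fingers and bottle_d below 0.1 N)).
It fails at once if the specimen pot is pushed more than 20 mm from its place (distance of pot_mid from where it was at the start of the episode above 0.02 m).
It also fails if it takes over 106 s, if anything falls off the work surface, if the arm or the gripper's body presses on something with over 40 N, if the wrist force passes 120 N, or if a joint passes its speed limit or range.

## Working session

There is one attempt and no reset: what is moved stays moved. The work goes in short steps, Python scripts to look and compute and a tool call to move; the robot and the scene stay as the last step left them, time stands still between calls to the robot, and variables do not carry over. Pictures are saved under pics/ and viewed, at most 14 in all, crops included, and the job is handed in when it is done.

Besides the shell and the picture viewer there is one more tool, called by a JSON object that holds its "name" and its "arguments". step_arm: Moves the arm, as the interface text tells. Its arguments: {"type":"object","properties":{"motion":{"type":"array","items":{"type":"object","properties":{"claw":{"type":"number"},"delta_pos":{"type":"array","items":{"type":"number"}},"turn":{"type":"number"}}}},"force":{"type":"number"}},"required":["motion"]}

```bash
mkdir -p pics; ls
cat > h.py <<'E'
from rig import *
import numpy as np, cv2
def shot(n,fn=None):
    f=grab_frame(n)
    if fn: cv2.imwrite('pics/'+fn,f['img'][:,:,::-1])
    return f
def K(f):
    h=f['img'].shape[0]; fl=h/2/np.tan(np.radians(f['vertical_fov'])/2)
    return np.array([[fl,0,f['cx']],[0,fl,f['cy']],[0,0,1]])
def ray(f,uv):
    p=cv2.undistortPoints(np.array([[uv]],float),K(f),np.array(f['D'],float))[0,0]
    R=np.array(f['R']);t=np.array(f['t']).ravel()
    return -R.T@t, R.T@np.array([p[0],p[1],1])
def onz(f,uv,z):
    o,d=ray(f,uv); return o+d*(z-o[2])/d[2]
E
python3 - <<'E'
from h import *
for n in ('scene','top','wrist'):
    f=shot(n,n+'0.png'); o,d=ray(f,(280,210)); print(n,f['vertical_fov'],o.round(),d.round(2),np.round(f['D'],3))
print(sense())
E
```

```text
pics
scene 53.908178223005216 [1151. -586.  750.] [-0.6   0.52 -0.6 ] [-0.124  0.     0.     0.     0.   ]
top 42.85881206559947 [ 316.   19. 1592.] [ 0.08 -0.02 -1.  ] [-0.102  0.     0.     0.     0.   ]
wrist 65.94721907230658 [136. 612. 374.] [ 0.25 -0.09 -0.97] [-0.073  0.     0.     0.     0.   ]
{'clock': 0.15, 'qpos': array([ 1.24058245e+00,  3.53518380e-01,  1.63397608e+00, -5.68213427e-07,
        1.15519886e+00, -2.39568343e-03]), 'qvel': array([ 0.00110086, -0.00167354, -0.00229237,  0.00063208, -0.00133134,
       -0.00034776]), 'joint_efforts': array([ 4.46722233e-04, -6.05634141e+01, -3.42339098e+01,  2.41905440e-05,
        6.13724565e-03, -9.01826616e-05]), 'eef_pos': array([201.11577841, 591.37291804, 238.71035203]), 'tcp_rot': array([-3.14049199e+00, -2.11724801e-06,  2.81377468e+00]), 'contact_force': array([-0.49142276,  0.25812375,  0.03017408]), 'wrist_torque': array([-0.02327869,  0.02514468,  0.01246589]), 'grasp_force': 0.0, 'opening': 1.0008141749564694}
```

View pics/top0.png

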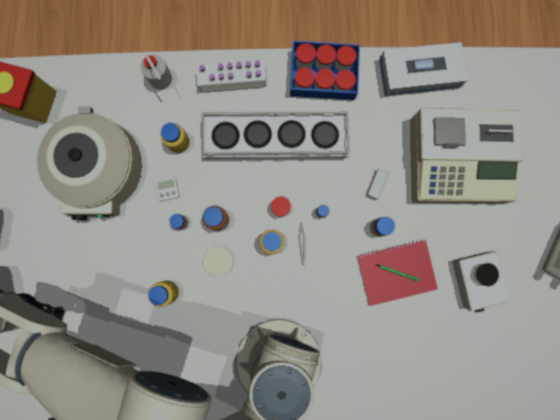

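View pics/scene0.png

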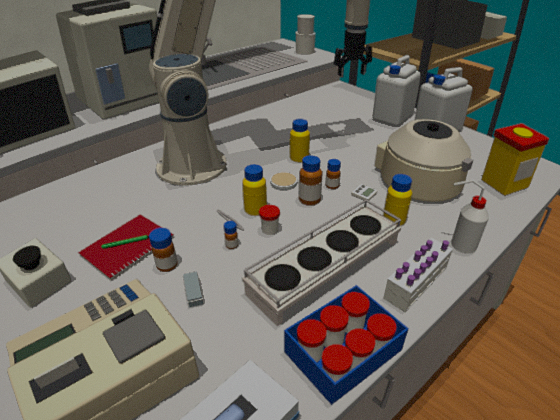

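The top view shows the photometer at the right (470,155), which is -y, so A goes to mat_4 and D to mat_1. The centrifuge is at (85,160).

Blue caps:
- **Amber bottles:** (214,217) looks like A, (384,227) B, (178,222) C and (323,211) D, going by body colour and size.
- **Yellow look-alikes to leave alone:** (174,136), (272,241) and (162,294).
- **Pot:** (281,206).

I'll measure these and confirm them in a crop.

Run:
```python
from h import *
from scipy.ndimage import gaussian_filter
t=shot('top'); s=shot('scene')
def blobs(f,kind,amin):
    hsv=cv2.cvtColor(f['img'],cv2.COLOR_RGB2HSV)
    m={'blue':cv2.inRange(hsv,(100,130,60),(125,255,255)),'black':cv2.inRange(hsv,(0,0,0),(180,255,45)),'red':cv2.inRange(hsv,(170,150,90),(180,255,255))|cv2.inRange(hsv,(0,170,90),(5,255,255))}[kind]
    n,l,st,c=cv2.connectedComponentsWithStats(m)
    out=[]
    for i in range(1,n):
        if st[i,4]>amin:
            cn=cv2.findContours((l==i).astype('uint8'),0,2)[0][0]
            (u,v),r=cv2.minEnclosingCircle(cn); out.append((c[i],st[i],r,u,v))
    return out
zc={'A':129,'B':91,'C':78,'D':63}
px={'A':(214,217),'B':(384,227),'C':(178,222),'D':(323,211)}
for c,st,r,u,v in blobs(t,'blue',30):
    k=min(px,key=lambda k:np.hypot(*(c-px[k])))
    near=np.hypot(*(c-px[k]))<8
    print('top blue',c.round(1),st[2:],k if near else '-',onz(t,c,zc[k] if near else 130).round(1))
sc={}
for c,st,r,u,v in blobs(s,'blue',30): print('scene blue',c.round(1),st[2:],[ (k,onz(s,c,z).round(0)[:2]) for k,z in zc.items()])
for c,st,r,u,v in blobs(t,'black',250):
    if 110<c[1]<160 and 200<c[0]<350: print('mat',c.round(1),st[2:],onz(t,c,63).round(1))
for c,st,r,u,v in blobs(s,'black',250):
    if 200<c[1]<300 and 250<c[0]<400:print('mat scene',c.round(1),st[2:],onz(s,c,63).round(1))
for c,st,r,u,v in blobs(t,'red',100):
    if abs(c[0]-281)<8: print('pot',c,st[2:],onz(t,c,66).round(1))
a=cv2.resize(s['img'][140:280,140:420],None,fx=2.8,fy=2.8,interpolation=cv2.INTER_CUBIC)
cv2.imwrite('pics/crop1.png',a[:,:,::-1])
```

```text
top blue [318.4  77.5] [ 68  53 419] - [ 807.  -134.7  130. ]
top blue [314.   67.3] [ 7 12 35] - [ 837.3 -123.4  130. ]
top blue [170.1 131.9] [ 17  17 238] - [659.9 284.3 130. ]
top blue [322.4 210.6] [10 10 79] D [ 434.3 -139.3   63. ]
top blue [212.9 216.3] [ 19  18 255] A [421.3 168.5 129. ]
top blue [176.5 220.8] [ 14  13 138] C [414.8 277.2  78. ]
top blue [384.5 225.8] [ 18  17 241] B [ 384.7 -311.1   91. ]
top blue [271.4 241.1] [ 16  17 214] - [349.4   9.9 130. ]
top blue [157.7 295. ] [ 18  17 253] - [210.8 322.4 130. ]
scene blue [394.4  68.9] [11  9 71] [('A', array([  49., 1095.])), ('B', array([ -18., 1198.])), ('C', array([ -41., 1233.])), ('D', array([ -68., 1274.]))]
scene blue [438.6  79. ] [12 11 84] [('A', array([ 261., 1144.])), ('B', array([ 207., 1249.])), ('C', array([ 188., 1285.])), ('D', array([ 167., 1327.]))]
scene blue [299.4 124.7] [ 14  13 143] [('A', array([206., 324.])), ('B', array([148., 380.])), ('C', array([128., 399.])), ('D', array([105., 421.]))]
scene blue [310.8 163.1] [ 17  17 227] [('A', array([417., 171.])), ('B', array([372., 217.])), (
[... 688 characters left out ...]
 237.5] [ 22  21 340] [('A', array([ 425., -327.])), ('B', array([ 380., -311.])), ('C', array([ 365., -306.])), ('D', array([ 348., -300.]))]
scene blue [128.5 292.2] [ 16  16 121] [('A', array([ 535., -457.])), ('B', array([ 498., -449.])), ('C', array([ 485., -446.])), ('D', array([ 470., -443.]))]
scene blue [340.4 353.5] [ 123  118 2924] [('A', array([ 910., -240.])), ('B', array([ 895., -218.])), ('C', array([ 890., -211.])), ('D', array([ 884., -203.]))]
mat scene [365.2 224.9] [ 30  19 443] [662.3 136.1  63. ]
mat scene [341.9 240.7] [ 31  21 516] [663.8  42.6  63. ]
mat scene [313.8 258.3] [ 33  24 602] [662.2 -55.5  63. ]
mat scene [282.2 277.2] [ 35  26 705] [ 658.7 -153.2   63. ]
```

View pics/crop1.png

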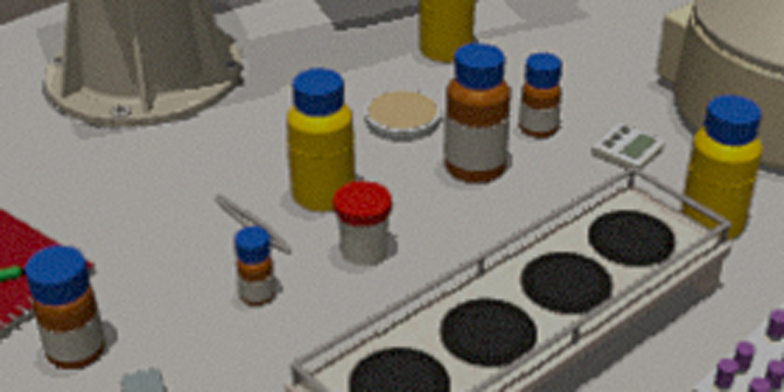

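The crop confirms four amber bottles with white labels: largest right of centre at (478,115), second at (65,305), third at (541,95) and smallest at (254,265). The yellow look-alikes and the red pot at (362,220) are clearly distinct. I'll refine the mats and turn the tool to yaw π/2, so that tool x = world y, tool y = world x and tool z is down.

Run:
```python
from h import *
t=shot('top'); g=cv2.cvtColor(t['img'],cv2.COLOR_RGB2GRAY)
for th in (50,70):
    n,l,st,c=cv2.connectedComponentsWithStats((g<th).astype('uint8'))
    for i in range(1,n):
        if st[i,4]>250 and 110<c[i][1]<160 and 200<c[i][0]<350: print(th,c[i].round(1),st[i,2:],onz(t,c[i],63).round(1))
```

```text
70 [256.9 133.5] [ 27  27 310] [664.2  43.5  63. ]
70 [290.8 133.6] [ 27  26 294] [661.7 -54.9  63. ]
70 [224.8 134.7] [ 27  27 506] [663. 137.  63.]
70 [324.4 134.4] [ 26  26 280] [ 657.1 -153.1   63. ]
```

{"name": "step_arm", "arguments": {"motion": [{"claw":85,"turn":0.124},{"claw":85,"turn":0.124},{"claw":85,"turn":0.124},{"claw":85,"turn":0.124},{"claw":85,"turn":0.124}], "force": 50}}

```text
schema error: expected keys claw, delta_pos, turn
```

{"name": "step_arm", "arguments": {"motion": [{"claw":85,"turn":0.124},{"claw":85,"turn":0.124},{"claw":85,"turn":0.124},{"claw":85,"turn":0.124},{"claw":85,"turn":0.124},{"claw":85,"turn":0}]}}

```text
schema error: expected keys claw, delta_pos, turn
```

{"name": "step_arm", "arguments": {"motion": [{"claw":85,"delta_pos":[0,0,0],"turn":0.124},{"claw":85,"delta_pos":[0,0,0],"turn":0.124},{"claw":85,"delta_pos":[0,0,0],"turn":0.124},{"claw":85,"delta_pos":[0,0,0],"turn":0.124},{"claw":85,"delta_pos":[0,0,0],"turn":0.124}], "force": 50}}

```text
clock: 0.72
eef_pos: [201.2, 591.7, 239.2]
tcp_rot: [-3.141, 0.0, 2.188]
contact_force: [0.0, -0.6, -0.1]
opening: 0.995
grasp_force: 0.0
```

{"name": "step_arm", "arguments": {"motion": [{"claw":85,"delta_pos":[0,0,0],"turn":0.124},{"claw":85,"delta_pos":[0,0,0],"turn":0.124},{"claw":85,"delta_pos":[0,0,0],"turn":0.124},{"claw":85,"delta_pos":[0,0,0],"turn":0.124},{"claw":85,"delta_pos":[0,0,0],"turn":0.124},{"claw":85,"delta_pos":[0,0,0],"turn":0.0}]}}

```text
clock: 1.22
eef_pos: [201.2, 591.7, 239.2]
tcp_rot: [-3.142, 0.0, 1.568]
contact_force: [-1.0, 0.6, 0.6]
opening: 0.994
grasp_force: 0.0
```

{"name": "step_arm", "arguments": {"motion": [{"claw":85,"delta_pos":[-30,15.6,0],"turn":0},{"claw":85,"delta_pos":[-30,15.6,0],"turn":0},{"claw":85,"delta_pos":[-30,15.6,0],"turn":0},{"claw":85,"delta_pos":[-30,15.6,0],"turn":0},{"claw":85,"delta_pos":[-30,15.6,0],"turn":0},{"claw":85,"delta_pos":[-30,15.6,0],"turn":0},{"claw":85,"delta_pos":[-30,15.6,0],"turn":0},{"claw":85,"delta_pos":[-30,15.6,0],"turn":0}]}}

```text
clock: 1.88
eef_pos: [327.2, 350.6, 239.4]
tcp_rot: [3.141, -0.0, 1.579]
contact_force: [0.8, -0.4, -0.7]
opening: 0.992
grasp_force: 0.0
```

{"name": "step_arm", "arguments": {"motion": [{"claw":85,"delta_pos":[-30,15.6,0],"turn":0},{"claw":85,"delta_pos":[-30,15.6,0],"turn":0},{"claw":85,"delta_pos":[-30,15.6,0],"turn":0},{"claw":85,"delta_pos":[-30,15.6,0],"turn":0},{"claw":85,"delta_pos":[-30,15.6,0],"turn":0},{"claw":85,"delta_pos":[-31,15.6,0],"turn":0},{"claw":85,"delta_pos":[0,0,0],"turn":0},{"claw":85,"delta_pos":[0,0,0],"turn":0}]}}

```text
clock: 2.55
eef_pos: [421.5, 170.0, 239.4]
tcp_rot: [3.141, -0.0, 1.574]
contact_force: [0.1, 0.1, 0.3]
opening: 0.995
grasp_force: 0.0
```

Run:
```python
from h import *
f=shot('wrist','w1.png'); print(sense()['eef_pos'].round(1))
hsv=cv2.cvtColor(f['img'],cv2.COLOR_RGB2HSV)
m=cv2.inRange(hsv,(100,130,60),(125,255,255))
n,l,st,c=cv2.connectedComponentsWithStats(m)
for i in range(1,n):
    if st[i,4]>100: print(c[i].round(),st[i],onz(f,c[i],135).round(1))
```

```text
[421.  171.  239.3]
[ 5. 14.] [  0   0  14  36 366] [221.6 316.3 135. ]
[274.  70.] [ 250   45   49   50 1829] [414.9 271.8 135. ]
[282. 217.] [ 246  183   70   66 2980] [420.6 165.2 135. ]
```

View pics/w1.png

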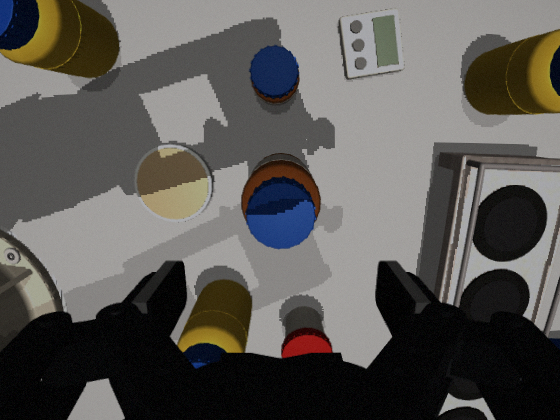

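The wrist picture shows A's cap at (281,216), centred on the approach at about (420.5,168.5), with nothing in the way along the finger line. C's cap is at (274,70).

{"name": "step_arm", "arguments": {"motion": [{"claw":85,"delta_pos":[-1.5,0,30],"turn":0},{"claw":85,"delta_pos":[0,0,35],"turn":0},{"claw":85,"delta_pos":[0,0,35],"turn":0},{"claw":85,"delta_pos":[0,0,24],"turn":0},{"claw":85,"delta_pos":[0,0,0],"turn":0},{"claw":65,"delta_pos":[0,0,0],"turn":0},{"claw":58,"delta_pos":[0,0,0],"turn":0},{"claw":40,"delta_pos":[0,0,0],"turn":0}]}}

```text
clock: 3.27
eef_pos: [421.9, 170.9, 117.0]
tcp_rot: [3.139, -0.001, 1.575]
contact_force: [-0.8, 0.4, 25.3]
opening: 0.601
grasp_force: 31.7
```

{"name": "step_arm", "arguments": {"motion": [{"claw":40,"delta_pos":[0,0,0],"turn":0},{"claw":40,"delta_pos":[0,0,0],"turn":0},{"claw":40,"delta_pos":[0,0,0],"turn":0},{"claw":40,"delta_pos":[0,0,0],"turn":0}]}}

```text
clock: 3.6
eef_pos: [422.0, 170.6, 117.2]
tcp_rot: [3.139, -0.002, 1.574]
contact_force: [-2.7, 0.7, 7.1]
opening: 0.599
grasp_force: 51.6
```

{"name": "step_arm", "arguments": {"motion": [{"claw":40,"delta_pos":[0,0,-8],"turn":0},{"claw":40,"delta_pos":[0,0,-16],"turn":0},{"claw":40,"delta_pos":[0,0,-22],"turn":0},{"claw":40,"delta_pos":[0,0,-22],"turn":0},{"claw":40,"delta_pos":[0,0,-22],"turn":0},{"claw":40,"delta_pos":[0,0,-22],"turn":0},{"claw":40,"delta_pos":[0,0,-10],"turn":0},{"claw":40,"delta_pos":[0,0,0],"turn":0}], "force": 70}}

```text
clock: 4.27
eef_pos: [422.2, 170.4, 240.1]
tcp_rot: [3.137, -0.002, 1.574]
contact_force: [0.7, 0.2, -4.6]
opening: 0.591
grasp_force: 74.2
```

Run:
```python
from h import *
f=shot('wrist'); s=shot('scene'); x=sense(); print(x['eef_pos'].round(1),x['contact_force'],x['wrist_torque'])
a=np.hstack([f['img'][:,140:420],s['img'][60:340,180:460].repeat(1,0) if 0 else cv2.resize(s['img'][60:270,240:450],(420,420))])
cv2.imwrite('pics/lift1.png',a[:,:,::-1])
```

```text
[420.6 169.8 237.1] [-0.13600794  0.25214662 -4.82365287] [-0.01074479 -0.00921277  0.05753709]
```

View pics/lift1.png

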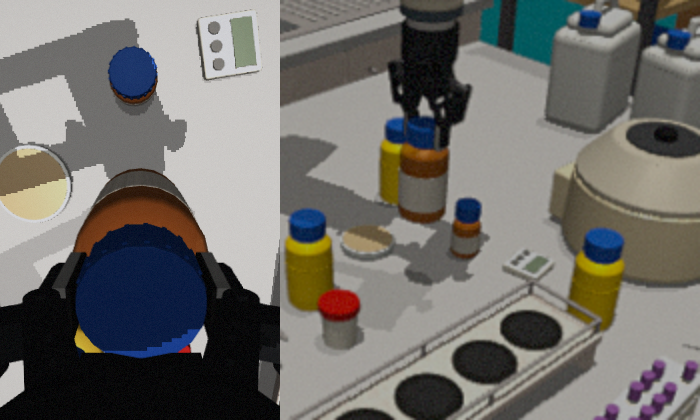

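A is held upright at (140,280) in the left panel. Carrying it to mat_4.

{"name": "step_arm", "arguments": {"motion": [{"claw":40,"delta_pos":[-8,6,0],"turn":0},{"claw":40,"delta_pos":[-16,12,0],"turn":0},{"claw":40,"delta_pos":[-22,16,0],"turn":0},{"claw":40,"delta_pos":[-25,18,0],"turn":0},{"claw":40,"delta_pos":[-25,18,0],"turn":0},{"claw":40,"delta_pos":[-25,18,0],"turn":0},{"claw":40,"delta_pos":[-25,18,0],"turn":0},{"claw":40,"delta_pos":[-25,18,0],"turn":0}]}}

```text
clock: 5.03
eef_pos: [545.4, -2.8, 235.4]
tcp_rot: [-3.139, 0.0, 1.574]
contact_force: [0.1, 0.8, -5.0]
opening: 0.596
grasp_force: 74.0
```

{"name": "step_arm", "arguments": {"motion": [{"claw":40,"delta_pos":[-25,18,0],"turn":0},{"claw":40,"delta_pos":[-25,18,0],"turn":0},{"claw":40,"delta_pos":[-25,18,0],"turn":0},{"claw":40,"delta_pos":[-25,18,0],"turn":0},{"claw":40,"delta_pos":[-25,18,0],"turn":0},{"claw":40,"delta_pos":[-18,15,0],"turn":0},{"claw":40,"delta_pos":[-8,8,0],"turn":0},{"claw":40,"delta_pos":[0,0,0],"turn":0}]}}

```text
clock: 5.7
eef_pos: [659.5, -153.8, 234.9]
tcp_rot: [-3.14, 0.0, 1.572]
contact_force: [-0.3, -0.1, -4.9]
opening: 0.589
grasp_force: 74.4
```

{"name": "step_arm", "arguments": {"motion": [{"claw":40,"delta_pos":[0,0,0],"turn":0},{"claw":40,"delta_pos":[0,0,0],"turn":0}]}}

```text
clock: 5.87
eef_pos: [657.7, -150.7, 236.0]
tcp_rot: [-3.139, -0.001, 1.574]
contact_force: [-0.2, 0.1, -4.1]
opening: 0.587
grasp_force: 74.4
```

Run:
```python
from h import *
s=shot('scene');w=shot('wrist','w2.png'); x=sense(); print(x['eef_pos'].round(1),x['tcp_rot'].round(4),x['contact_force'])
cv2.imwrite('pics/m4.png',np.hstack([cv2.resize(s['img'][130:340,180:390],(400,400)),cv2.resize(w['img'],(400,300))[:].repeat(1,0) if 0 else cv2.copyMakeBorder(cv2.resize(w['img'],(400,300)),0,100,0,0,0)])[:,:,::-1])
```

```text
[ 658.1 -150.4  236.9] [-3.1405e+00 -4.0000e-04  1.5747e+00] [ 0.76169211 -0.30200494 -4.99006976]
```

View pics/m4.png

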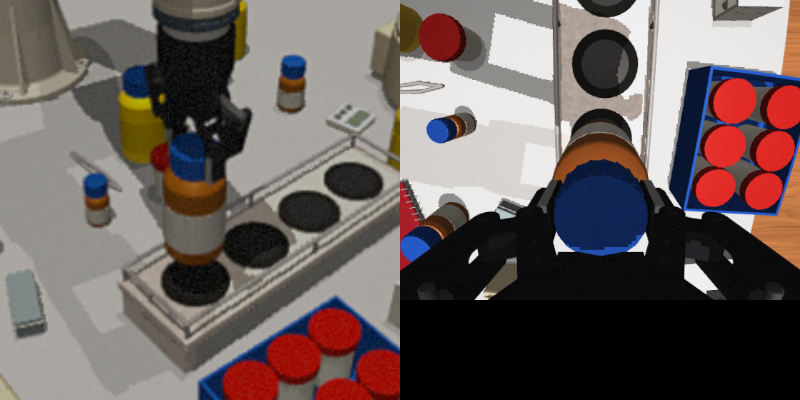

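A is above mat_4, clear of the rail. Lowering it in steps.

{"name": "step_arm", "arguments": {"motion": [{"claw":40,"delta_pos":[-1,0,10],"turn":0},{"claw":40,"delta_pos":[0,0,16],"turn":0},{"claw":40,"delta_pos":[0,0,14],"turn":0},{"claw":40,"delta_pos":[0,0,8],"turn":0},{"claw":40,"delta_pos":[0,0,3],"turn":0},{"claw":40,"delta_pos":[0,0,0],"turn":0}]}}

```text
clock: 6.47
eef_pos: [658.3, -152.0, 185.4]
tcp_rot: [-3.14, -0.0, 1.574]
contact_force: [-0.2, 0.0, -4.6]
opening: 0.588
grasp_force: 74.6
```

{"name": "step_arm", "arguments": {"motion": [{"claw":40,"delta_pos":[0,0,2],"turn":0},{"claw":40,"delta_pos":[0,0,2],"turn":0},{"claw":40,"delta_pos":[0,0,0],"turn":0},{"claw":40,"delta_pos":[0,0,0],"turn":0}]}}

```text
clock: 6.8
eef_pos: [659.0, -152.5, 182.7]
tcp_rot: [3.141, 0.0, 1.574]
contact_force: [-0.1, -0.5, -3.9]
opening: 0.59
grasp_force: 74.6
```

{"name": "step_arm", "arguments": {"motion": [{"claw":40,"delta_pos":[0,0,1.5],"turn":0},{"claw":40,"delta_pos":[0,0,0],"turn":0},{"claw":40,"delta_pos":[0,0,0],"turn":0}]}}

```text
clock: 7.05
eef_pos: [658.9, -152.4, 180.8]
tcp_rot: [3.142, 0.0, 1.574]
contact_force: [0.5, 0.3, -5.5]
opening: 0.593
grasp_force: 74.6
```

{"name": "step_arm", "arguments": {"motion": [{"claw":40,"delta_pos":[0,0,1.5],"turn":0},{"claw":40,"delta_pos":[0,0,0],"turn":0},{"claw":40,"delta_pos":[0,0,0],"turn":0}]}}

```text
clock: 7.3
eef_pos: [659.0, -152.6, 180.5]
tcp_rot: [3.141, 0.0, 1.574]
contact_force: [-4.7, 0.3, 7.3]
opening: 0.592
grasp_force: 75.4
```

Contact. Releasing, then rising.

{"name": "step_arm", "arguments": {"motion": [{"claw":53,"delta_pos":[0,0,0],"turn":0},{"claw":58,"delta_pos":[0,0,0],"turn":0},{"claw":64,"delta_pos":[0,0,0],"turn":0},{"claw":72,"delta_pos":[0,0,0],"turn":0},{"claw":80,"delta_pos":[0,0,0],"turn":0},{"claw":80,"delta_pos":[0,0,-15],"turn":0},{"claw":80,"delta_pos":[0,0,-30],"turn":0},{"claw":80,"delta_pos":[0,0,-30],"turn":0}], "force": 50}}

```text
clock: 7.97
eef_pos: [658.1, -152.2, 253.8]
tcp_rot: [-3.139, -0.001, 1.574]
contact_force: [0.8, -0.3, 0.8]
opening: 0.941
grasp_force: 0.0
```

```bash
cat >> h.py <<'E'
def caps(f,z):
    hsv=cv2.cvtColor(f['img'],cv2.COLOR_RGB2HSV)
    n,l,st,c=cv2.connectedComponentsWithStats(cv2.inRange(hsv,(100,130,60),(125,255,255)))
    for i in range(1,n):
        if st[i,4]>60: print(c[i].round(),st[i,2:],[(q,onz(f,c[i],q).round(1)[:2]) for q in z])
E
python3 - <<'E'
from h import *
x=sense(); print(x['eef_pos'].round(1),x['contact_force'],x['opening'])
for n in('scene','top'): print(n); caps(shot(n,n+'2.png'),[63+129])
E
```

```text
[ 658.1 -152.2  253.8] [ 0.78657681 -0.30046034  0.77765407] 0.9406991073204427
scene
[394.  69.] [11  9 75] [(192, array([163.5, 921.1]))]
[437.  78.] [ 19  12 111] [(192, array([342.9, 966.6]))]
[334. 164.] [ 12  12 125] [(192, array([536.2, 134.5]))]
[250. 173.] [ 14  16 133] [(192, array([424. , -56.1]))]
[401. 182.] [ 20  18 273] [(192, array([706.5, 200. ]))]
[230. 227.] [ 12  13 126] [(192, array([ 567. , -221.7]))]
[281. 234.] [ 25  24 486] [(192, array([ 655.8, -154. ]))]
[160. 238.] [ 22  21 354] [(192, array([ 499.3, -353.1]))]
[129. 292.] [ 17  16 124] [(192, array([ 598.3, -470. ]))]
[342. 354.] [ 123  118 3221] [(192, array([ 936. , -273.8]))]
top
[297.  73.] [ 26  50 230] [(192, array([798.7, -70.8]))]
[327. 121.] [ 7 13 62] [(192, array([ 665.2, -147.6]))]
[170. 132.] [ 17  17 237] [(192, array([645.3, 273.1]))]
[176. 221.] [ 14  13 138] [(192, array([407.4, 257.8]))]
[385. 226.] [ 18  17 239] [(192, array([ 380.1, -289.1]))]
[271. 241.] [ 16  17 211] [(192, array([347.8,  10.2]))]
[158. 295.] [ 18  17 253] [(192, array([215.3, 309.5]))]
```

A reads (656,-154), within 2 mm of mat_4. Next is B at (382.5,-311).

{"name": "step_arm", "arguments": {"motion": [{"claw":85,"delta_pos":[-20,-34.5,0],"turn":0},{"claw":85,"delta_pos":[-20,-34.5,0],"turn":0},{"claw":85,"delta_pos":[-20,-34.5,0],"turn":0},{"claw":85,"delta_pos":[-20,-34.5,0],"turn":0},{"claw":85,"delta_pos":[-20,-34.5,0],"turn":0},{"claw":85,"delta_pos":[-20,-34.5,0],"turn":0},{"claw":85,"delta_pos":[-20,-34.5,0],"turn":0},{"claw":85,"delta_pos":[-19,-34,0],"turn":0}]}}

```text
clock: 8.73
eef_pos: [382.1, -312.8, 254.1]
tcp_rot: [3.141, 0.0, 1.574]
contact_force: [-0.2, -0.9, 0.6]
opening: 0.995
grasp_force: 0.0
```

{"name": "step_arm", "arguments": {"motion": [{"claw":85,"delta_pos":[0,0,35],"turn":0},{"claw":85,"delta_pos":[0,0,35],"turn":0},{"claw":85,"delta_pos":[0,0,10],"turn":0},{"claw":85,"delta_pos":[0,0,0],"turn":0},{"claw":85,"delta_pos":[0,0,0],"turn":0}]}}

```text
clock: 9.15
eef_pos: [384.2, -312.1, 174.5]
tcp_rot: [-3.141, -0.001, 1.574]
contact_force: [0.2, -0.9, 0.7]
opening: 0.995
grasp_force: 0.0
```

Run:
```python
from h import *
x=sense(); print(x['eef_pos'].round(1),x['contact_force'],x['tcp_rot'])
caps(shot('wrist','w3.png'),[98,105])
```

```text
[ 384.2 -312.1  174.5] [ 0.23818906 -0.88870541  0.6959663 ] [-3.14087602e+00 -6.37456853e-04  1.57430647e+00]
[289. 230.] [  77   76 2572] [(98, array([ 388.5, -317.7])), (105, array([ 388.3, -315.4]))]
[453. 395.] [ 17  18 203] [(98, array([ 530.6, -466.2])), (105, array([ 525.7, -458.9]))]
[477. 401.] [ 21  21 277] [(98, array([ 553.7, -474.7])), (105, array([ 548. , -467.1]))]
```

View pics/w3.png

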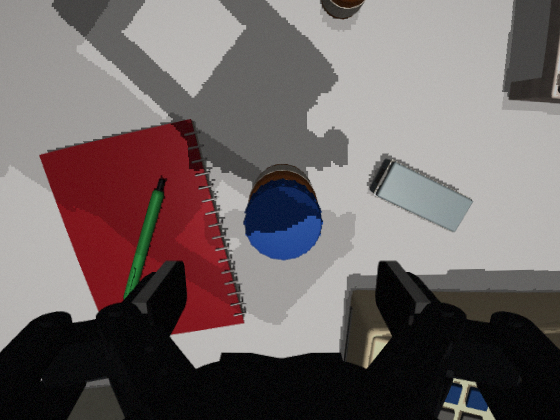

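B's cap is at (283,220), the area around it is clear, and the photometer corner at (345,275) is outside the finger path.

{"name": "step_arm", "arguments": {"motion": [{"claw":85,"delta_pos":[2,0,25],"turn":0},{"claw":85,"delta_pos":[0,0,35],"turn":0},{"claw":85,"delta_pos":[0,0,25],"turn":0},{"claw":85,"delta_pos":[0,0,9],"turn":0},{"claw":85,"delta_pos":[0,0,0],"turn":0},{"claw":65,"delta_pos":[0,0,0],"turn":0},{"claw":58,"delta_pos":[0,0,0],"turn":0},{"claw":40,"delta_pos":[0,0,0],"turn":0}]}}

```text
clock: 9.87
eef_pos: [385.1, -311.1, 82.1]
tcp_rot: [3.139, 0.002, 1.574]
contact_force: [-0.1, 1.7, 28.5]
opening: 0.6
grasp_force: 29.2
```

{"name": "step_arm", "arguments": {"motion": [{"claw":40,"delta_pos":[0,0,0],"turn":0},{"claw":40,"delta_pos":[0,0,0],"turn":0},{"claw":40,"delta_pos":[0,0,0],"turn":0}], "force": 70}}

```text
clock: 10.12
eef_pos: [385.1, -311.2, 82.4]
tcp_rot: [3.139, 0.002, 1.574]
contact_force: [0.2, 1.7, 9.2]
opening: 0.585
grasp_force: 71.3
```

{"name": "step_arm", "arguments": {"motion": [{"claw":40,"delta_pos":[0,0,-8],"turn":0},{"claw":40,"delta_pos":[0,0,-16],"turn":0},{"claw":40,"delta_pos":[0,0,-22],"turn":0},{"claw":40,"delta_pos":[0,0,-26],"turn":0},{"claw":40,"delta_pos":[0,0,-26],"turn":0},{"claw":40,"delta_pos":[0,0,-22],"turn":0},{"claw":40,"delta_pos":[0,0,-10],"turn":0},{"claw":40,"delta_pos":[0,0,0],"turn":0}]}}

```text
clock: 10.78
eef_pos: [385.0, -311.2, 213.3]
tcp_rot: [3.137, 0.003, 1.574]
contact_force: [-0.3, -0.4, -3.2]
opening: 0.587
grasp_force: 73.3
```

Run:
```python
from h import *
x=sense(); print(x['eef_pos'].round(1),x['contact_force'],x['tcp_rot'],x['opening'],x['grasp_force'])
f=shot('wrist','w4.png');caps(f,[x['eef_pos'][2]+25])
```

```text
[ 385.  -311.2  213.3] [-0.25273653 -0.42231414 -3.19227392] [3.13749548 0.00337707 1.57374393] 0.5866676450437988 73.267822265625
[346.   2.] [ 30   8 144] [(np.float64(238.26675968388463), array([ 403.1, -208.4]))]
[281. 294.] [  129   116 11639] [(np.float64(238.26675968388463), array([ 383.4, -308.2]))]
```

{"name": "step_arm", "arguments": {"motion": [{"claw":40,"delta_pos":[8,3,0],"turn":0},{"claw":40,"delta_pos":[16,5,0],"turn":0},{"claw":40,"delta_pos":[24,8,0],"turn":0},{"claw":40,"delta_pos":[28,9,0],"turn":0},{"claw":40,"delta_pos":[28,9,0],"turn":0},{"claw":40,"delta_pos":[28,9,0],"turn":0},{"claw":40,"delta_pos":[28,9,0],"turn":0},{"claw":40,"delta_pos":[28,9,0],"turn":0}]}}

```text
clock: 11.5
eef_pos: [443.3, -119.9, 208.6]
tcp_rot: [-3.139, -0.001, 1.574]
contact_force: [0.0, -0.6, -2.2]
opening: 0.589
grasp_force: 73.3
```

{"name": "step_arm", "arguments": {"motion": [{"claw":40,"delta_pos":[28,9,0],"turn":0},{"claw":40,"delta_pos":[20,15,0],"turn":0},{"claw":40,"delta_pos":[12,20,0],"turn":0},{"claw":40,"delta_pos":[6,24,0],"turn":0},{"claw":40,"delta_pos":[0,26,0],"turn":0},{"claw":40,"delta_pos":[0,28,0],"turn":0},{"claw":40,"delta_pos":[0,28,0],"turn":0},{"claw":40,"delta_pos":[0,28,0],"turn":0}]}}

```text
clock: 12.17
eef_pos: [622.1, -54.5, 207.8]
tcp_rot: [-3.138, -0.0, 1.574]
contact_force: [0.4, 0.0, -2.2]
opening: 0.59
grasp_force: 73.2
```

{"name": "step_arm", "arguments": {"motion": [{"claw":40,"delta_pos":[0,20,0],"turn":0},{"claw":40,"delta_pos":[0,12,0],"turn":0},{"claw":40,"delta_pos":[0,6,0],"turn":0},{"claw":40,"delta_pos":[0,0,0],"turn":0},{"claw":40,"delta_pos":[0,0,0],"turn":0},{"claw":40,"delta_pos":[0,0,0],"turn":0}]}}

```text
clock: 12.67
eef_pos: [658.7, -55.2, 209.5]
tcp_rot: [-3.14, -0.0, 1.574]
contact_force: [-0.2, 0.3, -1.1]
opening: 0.591
grasp_force: 73.3
```

Run:
```python
from h import *
x=sense(); print(x['eef_pos'].round(1),x['contact_force'],x['tcp_rot'],x['opening'],x['grasp_force'])
```

```text
[658.7 -55.2 209.5] [-0.17652639  0.31928718 -1.13780685] [-3.13960548e+00 -1.81678228e-04  1.57377776e+00] 0.591002348004876 73.25578451156616
```

{"name": "step_arm", "arguments": {"motion": [{"claw":40,"delta_pos":[-1.5,3,8],"turn":0},{"claw":40,"delta_pos":[0,0,16],"turn":0},{"claw":40,"delta_pos":[0,0,18],"turn":0},{"claw":40,"delta_pos":[0,0,10],"turn":0},{"claw":40,"delta_pos":[0,0,6],"turn":0},{"claw":40,"delta_pos":[0,0,2],"turn":0},{"claw":40,"delta_pos":[0,0,0],"turn":0}]}}

```text
clock: 13.25
eef_pos: [662.9, -56.9, 150.1]
tcp_rot: [-3.141, -0.0, 1.574]
contact_force: [0.7, 0.4, -3.3]
opening: 0.589
grasp_force: 73.3
```

{"name": "step_arm", "arguments": {"motion": [{"claw":40,"delta_pos":[0,0,1.5],"turn":0},{"claw":40,"delta_pos":[0,0,0],"turn":0},{"claw":40,"delta_pos":[0,0,0],"turn":0}]}}

```text
clock: 13.5
eef_pos: [663.5, -56.9, 149.5]
tcp_rot: [3.141, 0.0, 1.574]
contact_force: [1.3, 0.1, -2.3]
opening: 0.589
grasp_force: 73.3
```

{"name": "step_arm", "arguments": {"motion": [{"claw":40,"delta_pos":[0,0,1],"turn":0},{"claw":40,"delta_pos":[0,0,0],"turn":0},{"claw":40,"delta_pos":[0,0,0],"turn":0}]}}

```text
clock: 13.75
eef_pos: [663.1, -56.9, 147.9]
tcp_rot: [3.141, 0.0, 1.574]
contact_force: [-0.1, 0.7, -2.2]
opening: 0.592
grasp_force: 73.3
```

{"name": "step_arm", "arguments": {"motion": [{"claw":40,"delta_pos":[0,0,1.5],"turn":0},{"claw":40,"delta_pos":[0,0,0],"turn":0},{"claw":40,"delta_pos":[0,0,0],"turn":0}]}}

```text
clock: 14.0
eef_pos: [663.0, -56.9, 146.1]
tcp_rot: [-3.141, -0.0, 1.574]
contact_force: [0.8, 0.1, -1.9]
opening: 0.591
grasp_force: 73.3
```

{"name": "step_arm", "arguments": {"motion": [{"claw":40,"delta_pos":[0,0,1],"turn":0},{"claw":40,"delta_pos":[0,0,0],"turn":0},{"claw":40,"delta_pos":[0,0,0],"turn":0}]}}

```text
clock: 14.25
eef_pos: [663.2, -56.9, 145.5]
tcp_rot: [3.141, 0.0, 1.574]
contact_force: [-0.6, -0.6, 0.3]
opening: 0.587
grasp_force: 73.6
```

{"name": "step_arm", "arguments": {"motion": [{"claw":40,"delta_pos":[0,0,0.7],"turn":0},{"claw":53,"delta_pos":[0,0,0],"turn":0},{"claw":58,"delta_pos":[0,0,0],"turn":0},{"claw":64,"delta_pos":[0,0,0],"turn":0},{"claw":72,"delta_pos":[0,0,0],"turn":0},{"claw":80,"delta_pos":[0,0,0],"turn":0},{"claw":80,"delta_pos":[0,0,-15],"turn":0},{"claw":80,"delta_pos":[0,0,-30],"turn":0}], "force": 50}}

```text
clock: 14.92
eef_pos: [660.6, -56.7, 186.2]
tcp_rot: [-3.135, -0.001, 1.574]
contact_force: [-0.8, 0.6, 0.1]
opening: 0.937
grasp_force: 0.0
```

{"name": "step_arm", "arguments": {"motion": [{"claw":80,"delta_pos":[0,0,-30],"turn":0},{"claw":80,"delta_pos":[10,-8,-20],"turn":0},{"claw":80,"delta_pos":[33,-24,0],"turn":0},{"claw":80,"delta_pos":[33,-24,0],"turn":0},{"claw":80,"delta_pos":[33,-24,0],"turn":0},{"claw":80,"delta_pos":[33,-24,0],"turn":0},{"claw":80,"delta_pos":[33,-24,0],"turn":0},{"claw":80,"delta_pos":[33,-24,0],"turn":0}]}}

```text
clock: 15.58
eef_pos: [509.1, 151.8, 239.7]
tcp_rot: [3.141, -0.0, 1.573]
contact_force: [0.9, 0.1, 0.2]
opening: 0.936
grasp_force: 0.0
```

{"name": "step_arm", "arguments": {"motion": [{"claw":80,"delta_pos":[33,-24,0],"turn":0},{"claw":80,"delta_pos":[33,-24,0],"turn":0},{"claw":80,"delta_pos":[33,-24,20],"turn":0},{"claw":80,"delta_pos":[29,-24,35],"turn":0},{"claw":80,"delta_pos":[0,0,25],"turn":0},{"claw":80,"delta_pos":[0,0,0],"turn":0},{"claw":80,"delta_pos":[0,0,0],"turn":0}]}}

```text
clock: 16.17
eef_pos: [420.0, 269.9, 167.4]
tcp_rot: [-3.14, 0.002, 1.575]
contact_force: [0.7, 0.9, 0.2]
opening: 0.936
grasp_force: 0.0
```

Run:
```python
from h import *
x=sense(); print(x['eef_pos'].round(1),x['contact_force'],x['tcp_rot'],x['opening'])
f=shot('wrist','w5.png');caps(f,[84,91])
s=shot('scene');print('scene');caps(s,[192,154])
cv2.imwrite('pics/c5.png',np.hstack([cv2.resize(f['img'],(400,300)),cv2.resize(s['img'],(400,300))])[:,:,::-1])
```

```text
[420.  269.9 167.4] [0.66551775 0.86253367 0.2380191 ] [-3.13960168e+00  1.53535515e-03  1.57482782e+00] 0.9362581390535285
[272. 195.] [ 57  29 749] [(84, array([412.4, 287.4])), (91, array([412.6, 289. ]))]
[280. 229.] [ 48  22 447] [(84, array([417.8, 262.2])), (91, array([417.8, 264.5]))]
scene
[394.  69.] [11  9 77] [(192, array([161.5, 922.9])), (154, array([  94.2, 1025.6]))]
[439.  79.] [12 11 87] [(192, array([351.9, 967.3])), (154, array([ 297.6, 1073.1]))]
[300. 124.] [ 14  12 128] [(192, array([300.3, 234.3])), (154, array([242.4, 290.1]))]
[333. 165.] [ 12  12 103] [(192, array([538.8, 131.3])), (154, array([497.1, 180.2]))]
[253. 172.] [ 17  17 236] [(192, array([425.8, -48.3])), (154, array([376.4, -11.6]))]
[402. 182.] [ 20  18 272] [(192, array([706.5, 200.4])), (154, array([676.3, 254. ]))]
[316. 228.] [ 23  22 415] [(192, array([691.8, -88. ])), (154, array([660.5, -54.1]))]
[229. 227.] [ 12  13 122] [(192, array([ 566. , -221.6])), (154, array([ 526.1, -196.8]))]
[281. 233.] [ 25  24 495] [(192, array([ 654.9, -153.4])), (154, array([ 621.1, -124. ]))]
[129. 292.] [ 18  16 125] [(192, array([ 598.2, -469.9])), (154, array([ 560.6, -462. ]))]
[341. 354.] [ 123  118 3089] [(192, array([ 935.2, -274.8])), (154, array([ 920.5, -253.6]))]
```

View pics/c5.png

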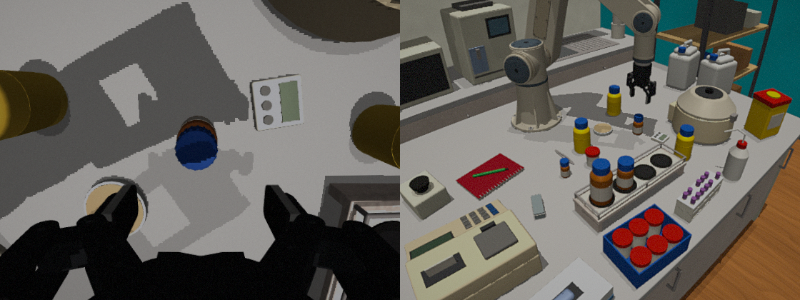

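B landed at (660.5,-54). C's cap is at about (274,210) in the full wrist image, giving (413.5,278.5).

{"name": "step_arm", "arguments": {"motion": [{"claw":80,"delta_pos":[8.5,-6,20],"turn":0},{"claw":80,"delta_pos":[0,0,35],"turn":0},{"claw":80,"delta_pos":[0,0,35],"turn":0},{"claw":80,"delta_pos":[0,0,11],"turn":0},{"claw":80,"delta_pos":[0,0,0],"turn":0},{"claw":60,"delta_pos":[0,0,0],"turn":0},{"claw":48,"delta_pos":[0,0,0],"turn":0},{"claw":28,"delta_pos":[0,0,0],"turn":0}]}}

```text
clock: 16.93
eef_pos: [416.1, 279.3, 68.8]
tcp_rot: [3.139, -0.002, 1.573]
contact_force: [-0.0, -0.4, 0.0]
opening: 0.528
grasp_force: 0.0
```

{"name": "step_arm", "arguments": {"motion": [{"claw":28,"delta_pos":[0,0,0],"turn":0},{"claw":28,"delta_pos":[0,0,0],"turn":0},{"claw":28,"delta_pos":[0,0,0],"turn":0},{"claw":28,"delta_pos":[0,0,0],"turn":0}], "force": 60}}

```text
clock: 17.27
eef_pos: [415.9, 279.4, 68.9]
tcp_rot: [3.139, -0.002, 1.574]
contact_force: [-0.2, -0.9, 10.4]
opening: 0.447
grasp_force: 59.2
```

{"name": "step_arm", "arguments": {"motion": [{"claw":28,"delta_pos":[0,0,-8],"turn":0},{"claw":28,"delta_pos":[0,0,-16],"turn":0},{"claw":28,"delta_pos":[0,0,-22],"turn":0},{"claw":28,"delta_pos":[0,0,-26],"turn":0},{"claw":28,"delta_pos":[0,0,-26],"turn":0},{"claw":28,"delta_pos":[0,0,-22],"turn":0},{"claw":28,"delta_pos":[0,0,-10],"turn":0},{"claw":28,"delta_pos":[0,0,0],"turn":0}]}}

```text
clock: 17.93
eef_pos: [415.9, 279.5, 199.9]
tcp_rot: [3.137, -0.003, 1.574]
contact_force: [-0.7, 0.4, -1.2]
opening: 0.452
grasp_force: 60.3
```

Run:
```python
from h import *
x=sense(); print(x['eef_pos'].round(1),x['contact_force'],x['tcp_rot'],x['opening'],x['grasp_force'])
f=shot('wrist','w6.png');caps(f,[x['eef_pos'][2]+25])
```

```text
[415.9 279.5 199.9] [-0.69806242  0.35867134 -1.20243725] [ 3.13715744e+00 -2.94514673e-03  1.57379998e+00] 0.45228012996965633 60.34569025039673
[285. 259.] [19 12 87] [(np.float64(224.886482457642), array([416. , 296.7]))]
```

{"name": "step_arm", "arguments": {"motion": [{"claw":28,"delta_pos":[-9,9,0],"turn":0},{"claw":28,"delta_pos":[-15,16,0],"turn":0},{"claw":28,"delta_pos":[-21.5,22.5,0],"turn":0},{"claw":28,"delta_pos":[-21.5,22.5,0],"turn":0},{"claw":28,"delta_pos":[-21.5,22.5,0],"turn":0},{"claw":28,"delta_pos":[-21.5,22.5,0],"turn":0},{"claw":28,"delta_pos":[-21.5,22.5,0],"turn":0},{"claw":28,"delta_pos":[-21.5,22.5,0],"turn":0}]}}

```text
clock: 18.65
eef_pos: [575.3, 123.9, 194.7]
tcp_rot: [-3.139, 0.001, 1.574]
contact_force: [0.3, 0.4, -0.9]
opening: 0.453
grasp_force: 60.4
```

{"name": "step_arm", "arguments": {"motion": [{"claw":28,"delta_pos":[-21.5,22.5,0],"turn":0},{"claw":28,"delta_pos":[-21.5,22.5,0],"turn":0},{"claw":28,"delta_pos":[-21.5,22.5,0],"turn":0},{"claw":28,"delta_pos":[-13,14,0],"turn":0},{"claw":28,"delta_pos":[-6,6,0],"turn":0},{"claw":28,"delta_pos":[0,0,0],"turn":0},{"claw":28,"delta_pos":[0,0,0],"turn":0},{"claw":28,"delta_pos":[0,0,0],"turn":0}]}}

```text
clock: 19.32
eef_pos: [661.5, 43.5, 196.0]
tcp_rot: [-3.14, -0.0, 1.574]
contact_force: [-0.2, 0.7, -1.4]
opening: 0.45
grasp_force: 60.5
```

Run:
```python
from h import *
x=sense(); print(x['eef_pos'].round(1),x['contact_force'],x['tcp_rot'],x['opening'],x['grasp_force'])
```

```text
[661.5  43.5 196. ] [-0.164359    0.65567998 -1.44622713] [-3.13953693e+00 -2.18102202e-04  1.57423465e+00] 0.45033422434113385 60.47072410583496
```

{"name": "step_arm", "arguments": {"motion": [{"claw":28,"delta_pos":[0,2.5,8],"turn":0},{"claw":28,"delta_pos":[0,0,16],"turn":0},{"claw":28,"delta_pos":[0,0,18],"turn":0},{"claw":28,"delta_pos":[0,0,11],"turn":0},{"claw":28,"delta_pos":[0,0,6],"turn":0},{"claw":28,"delta_pos":[0,0,2],"turn":0},{"claw":28,"delta_pos":[0,0,0],"turn":0},{"claw":28,"delta_pos":[0,0,0],"turn":0}]}}

```text
clock: 19.98
eef_pos: [665.8, 43.1, 136.5]
tcp_rot: [3.141, -0.0, 1.574]
contact_force: [-0.6, -0.6, -1.1]
opening: 0.451
grasp_force: 60.5
```

{"name": "step_arm", "arguments": {"motion": [{"claw":28,"delta_pos":[0,0,1.5],"turn":0},{"claw":28,"delta_pos":[0,0,0],"turn":0},{"claw":28,"delta_pos":[0,0,0],"turn":0}]}}

```text
clock: 20.23
eef_pos: [665.6, 42.8, 134.9]
tcp_rot: [3.141, -0.0, 1.574]
contact_force: [-0.2, 0.0, -0.5]
opening: 0.454
grasp_force: 60.5
```

{"name": "step_arm", "arguments": {"motion": [{"claw":28,"delta_pos":[0,0,1],"turn":0},{"claw":28,"delta_pos":[0,0,0],"turn":0},{"claw":28,"delta_pos":[0,0,0],"turn":0}]}}

```text
clock: 20.48
eef_pos: [665.3, 42.9, 133.4]
tcp_rot: [-3.142, 0.0, 1.574]
contact_force: [-0.5, 0.2, -1.3]
opening: 0.446
grasp_force: 60.5
```

{"name": "step_arm", "arguments": {"motion": [{"claw":28,"delta_pos":[-0.5,-1,1],"turn":0},{"claw":28,"delta_pos":[0,0,0],"turn":0},{"claw":28,"delta_pos":[0,0,0],"turn":0}]}}

```text
clock: 20.73
eef_pos: [664.2, 42.3, 132.3]
tcp_rot: [-3.141, -0.0, 1.574]
contact_force: [0.3, 0.5, -0.7]
opening: 0.451
grasp_force: 60.5
```

{"name": "step_arm", "arguments": {"motion": [{"claw":28,"delta_pos":[0,0,1],"turn":0},{"claw":28,"delta_pos":[0,0,0],"turn":0},{"claw":28,"delta_pos":[0,0,0],"turn":0}]}}

```text
clock: 20.98
eef_pos: [664.3, 42.3, 132.1]
tcp_rot: [3.141, 0.0, 1.574]
contact_force: [-2.3, 0.1, 4.7]
opening: 0.452
grasp_force: 61.1
```

{"name": "step_arm", "arguments": {"motion": [{"claw":41,"delta_pos":[0,0,0],"turn":0},{"claw":46,"delta_pos":[0,0,0],"turn":0},{"claw":52,"delta_pos":[0,0,0],"turn":0},{"claw":60,"delta_pos":[0,0,0],"turn":0},{"claw":68,"delta_pos":[0,0,0],"turn":0},{"claw":70,"delta_pos":[0,0,-15],"turn":0},{"claw":70,"delta_pos":[0,0,-30],"turn":0},{"claw":70,"delta_pos":[0,0,-30],"turn":0}], "force": 50}}

```text
clock: 21.65
eef_pos: [663.3, 42.3, 205.9]
tcp_rot: [-3.139, 0.0, 1.574]
contact_force: [0.9, -0.0, 0.9]
opening: 0.82
grasp_force: 0.0
```

{"name": "step_arm", "arguments": {"motion": [{"claw":70,"delta_pos":[0,0,-25],"turn":0},{"claw":70,"delta_pos":[-20,-25.5,0],"turn":0},{"claw":70,"delta_pos":[-20,-25.5,0],"turn":0},{"claw":70,"delta_pos":[-20,-25.5,0],"turn":0},{"claw":70,"delta_pos":[-20,-25.5,0],"turn":0},{"claw":70,"delta_pos":[-20,-25.5,0],"turn":0},{"claw":70,"delta_pos":[-20,-25.5,0],"turn":0},{"claw":70,"delta_pos":[-20,-25.5,0],"turn":0}]}}

```text
clock: 22.32
eef_pos: [484.9, -98.8, 231.4]
tcp_rot: [3.141, 0.0, 1.574]
contact_force: [0.0, -0.3, 0.0]
opening: 0.818
grasp_force: 0.0
```

{"name": "step_arm", "arguments": {"motion": [{"claw":70,"delta_pos":[-20,-25.5,0],"turn":0},{"claw":70,"delta_pos":[-20,-25.5,15],"turn":0},{"claw":70,"delta_pos":[0,0,35],"turn":0},{"claw":70,"delta_pos":[0,0,30],"turn":0},{"claw":70,"delta_pos":[0,0,0],"turn":0},{"claw":70,"delta_pos":[0,0,0],"turn":0}]}}

```text
clock: 22.82
eef_pos: [434.5, -138.1, 150.9]
tcp_rot: [-3.139, -0.001, 1.574]
contact_force: [0.1, -0.1, 0.2]
opening: 0.824
grasp_force: 0.0
```

Run:
```python
from h import *
x=sense(); print(x['eef_pos'].round(1),x['contact_force'],x['tcp_rot'],x['opening'])
f=shot('wrist','w7.png');caps(f,[68,74])
s=shot('scene');print('scene');caps(s,[192,154,141])
cv2.imwrite('pics/c7.png',np.hstack([cv2.resize(f['img'],(400,300)),cv2.resize(s['img'],(400,300))])[:,:,::-1])
```

```text
[ 434.5 -138.1  150.9] [ 0.07892024 -0.14639256  0.20025035] [-3.13873496e+00 -9.71963885e-04  1.57357751e+00] 0.8242517406416549
[284. 232.] [ 48  31 827] [(68, array([ 435.5, -147.7])), (74, array([ 435.4, -145.6]))]
scene
[394.  69.] [11  9 73] [(192, array([160.5, 924. ])), (154, array([  93. , 1026.7])), (141, array([  70. , 1061.9]))]
[438.  79.] [12 11 88] [(192, array([351.4, 967.1])), (154, array([ 297. , 1072.8])), (141, array([ 278.3, 1108.9]))]
[299. 125.] [ 14  13 144] [(192, array([301.7, 232.1])), (154, array([243.8, 287.8])), (141, array([224.1, 306.8]))]
[253. 172.] [ 19  17 232] [(192, array([426.1, -48.3])), (154, array([376.7, -11.7])), (141, array([359.8,   0.9]))]
[401. 182.] [ 20  18 271] [(192, array([706.4, 200.2])), (154, array([676.1, 253.7])), (141, array([665.8, 272. ]))]
[344. 215.] [ 17  16 225] [(192, array([702.1,  -8.6])), (154, array([671.5,  30.7])), (141, array([661.1,  44.2]))]
[316. 229.] [ 23  22 423] [(192, array([692.1, -88. ])), (154, array([660.8, -54.1])), (141, array([650.2, -42.5]))]
[229. 227.] [ 12  13 114] [(192, array([ 567.3, -222.8])), (154, array([ 527.6, -198. ])), (141, array([ 514. , -189.6]))]
[281. 233.] [ 25  24 496] [(192, array([ 655.1, -153.4])), (154, array([ 621.3, -123.9])), (141, array([ 609.7, -113.8]))]
[128. 292.] [ 17  16 123] [(192, array([ 598. , -470.1])), (154, array([ 560.4, -462.2])), (141, array([ 547.5, -459.5]))]
[341. 354.] [ 123  117 3095] [(192, array([ 935.2, -274.7])), (154, array([ 920.5, -253.5])), (141, array([ 915.5, -246.2]))]
```

View pics/c7.png

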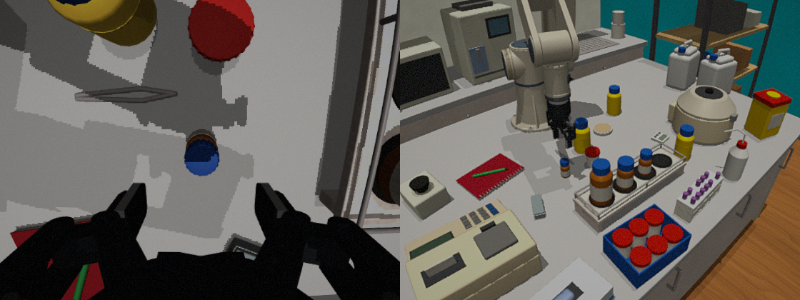

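C stands at (661,44). D's cap is at (283,221) in the full wrist image, which is directly under the grasp point.

{"name": "step_arm", "arguments": {"motion": [{"claw":70,"delta_pos":[0,0,20],"turn":0},{"claw":70,"delta_pos":[0,0,35],"turn":0},{"claw":70,"delta_pos":[0,0,33],"turn":0},{"claw":70,"delta_pos":[0,0,12],"turn":0},{"claw":55,"delta_pos":[0,0,0],"turn":0},{"claw":44,"delta_pos":[0,0,0],"turn":0},{"claw":38,"delta_pos":[0,0,0],"turn":0},{"claw":22,"delta_pos":[0,0,0],"turn":0}], "force": 40}}

```text
clock: 23.58
eef_pos: [436.9, -138.7, 53.2]
tcp_rot: [3.139, 0.001, 1.574]
contact_force: [-0.0, -0.7, 5.5]
opening: 0.371
grasp_force: 39.0
```

{"name": "step_arm", "arguments": {"motion": [{"claw":22,"delta_pos":[0,0,0],"turn":0},{"claw":22,"delta_pos":[0,0,0],"turn":0},{"claw":22,"delta_pos":[0,0,0],"turn":0},{"claw":22,"delta_pos":[0,0,0],"turn":0}]}}

```text
clock: 23.92
eef_pos: [436.9, -138.8, 53.2]
tcp_rot: [3.138, 0.001, 1.574]
contact_force: [-1.2, 0.2, 8.0]
opening: 0.372
grasp_force: 39.1
```

{"name": "step_arm", "arguments": {"motion": [{"claw":22,"delta_pos":[0,0,-8],"turn":0},{"claw":22,"delta_pos":[0,0,-16],"turn":0},{"claw":22,"delta_pos":[0,0,-24],"turn":0},{"claw":22,"delta_pos":[0,0,-28],"turn":0},{"claw":22,"delta_pos":[0,0,-30],"turn":0},{"claw":22,"delta_pos":[0,0,-24],"turn":0},{"claw":22,"delta_pos":[0,0,-10],"turn":0},{"claw":22,"delta_pos":[0,0,0],"turn":0}]}}

```text
clock: 24.58
eef_pos: [436.9, -138.8, 194.4]
tcp_rot: [3.136, 0.002, 1.574]
contact_force: [1.1, -0.6, -0.6]
opening: 0.377
grasp_force: 39.8
```

Run:
```python
from h import *
x=sense(); print(x['eef_pos'].round(1),x['contact_force'],x['tcp_rot'],x['opening'],x['grasp_force'])
f=shot('wrist','w8.png');caps(f,[x['eef_pos'][2]+23])
```

```text
[ 436.9 -138.8  194.4] [ 1.13259018 -0.60760416 -0.56163915] [3.13604581e+00 1.83197691e-03 1.57378977e+00] 0.37721112529882034 39.8238730430603
[114.   6.] [ 65  17 702] [(np.float64(217.44902911595037), array([381.6, -35.6]))]
```

View pics/w8.png

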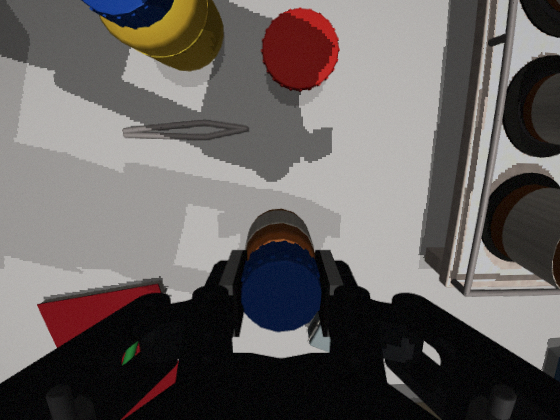

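D is held at (281,285). Carrying it to mat_1, y first, staying clear of C.

{"name": "step_arm", "arguments": {"motion": [{"claw":22,"delta_pos":[8,2,0],"turn":0},{"claw":22,"delta_pos":[16,5,0],"turn":0},{"claw":22,"delta_pos":[24,7,0],"turn":0},{"claw":22,"delta_pos":[29,8,0],"turn":0},{"claw":22,"delta_pos":[29,8,0],"turn":0},{"claw":22,"delta_pos":[29,8,0],"turn":0},{"claw":22,"delta_pos":[29,8,0],"turn":0},{"claw":22,"delta_pos":[29,8,0],"turn":0}]}}

```text
clock: 25.3
eef_pos: [487.7, 56.8, 189.4]
tcp_rot: [-3.138, 0.0, 1.574]
contact_force: [-0.1, -0.9, -0.4]
opening: 0.369
grasp_force: 39.8
```

{"name": "step_arm", "arguments": {"motion": [{"claw":22,"delta_pos":[29,9,0],"turn":0},{"claw":22,"delta_pos":[26,14,0],"turn":0},{"claw":22,"delta_pos":[18,18,0],"turn":0},{"claw":22,"delta_pos":[10,22,0],"turn":0},{"claw":22,"delta_pos":[0,25,0],"turn":0},{"claw":22,"delta_pos":[0,25,0],"turn":0},{"claw":22,"delta_pos":[0,25,0],"turn":0},{"claw":22,"delta_pos":[0,18,0],"turn":0}]}}

```text
clock: 25.97
eef_pos: [645.2, 139.0, 188.6]
tcp_rot: [-3.139, 0.001, 1.574]
contact_force: [0.3, 0.2, -0.8]
opening: 0.369
grasp_force: 39.8
```

{"name": "step_arm", "arguments": {"motion": [{"claw":22,"delta_pos":[0,11,0],"turn":0},{"claw":22,"delta_pos":[0,5,0],"turn":0},{"claw":22,"delta_pos":[0,0,0],"turn":0},{"claw":22,"delta_pos":[0,0,0],"turn":0},{"claw":22,"delta_pos":[0,0,0],"turn":0}]}}

```text
clock: 26.38
eef_pos: [659.3, 138.5, 190.5]
tcp_rot: [-3.14, 0.0, 1.574]
contact_force: [1.1, 0.0, -0.3]
opening: 0.371
grasp_force: 39.8
```

{"name": "step_arm", "arguments": {"motion": [{"claw":22,"delta_pos":[-1,2.5,10],"turn":0},{"claw":22,"delta_pos":[0,0,18],"turn":0},{"claw":22,"delta_pos":[0,0,20],"turn":0},{"claw":22,"delta_pos":[0,0,13],"turn":0},{"claw":22,"delta_pos":[0,0,7],"turn":0},{"claw":22,"delta_pos":[0,0,3],"turn":0},{"claw":22,"delta_pos":[0,0,0],"turn":0},{"claw":22,"delta_pos":[0,0,0],"turn":0}]}}

```text
clock: 27.05
eef_pos: [663.5, 137.4, 121.0]
tcp_rot: [3.141, -0.0, 1.574]
contact_force: [-0.2, 0.9, 0.5]
opening: 0.372
grasp_force: 39.8
```

{"name": "step_arm", "arguments": {"motion": [{"claw":22,"delta_pos":[0,0,1],"turn":0},{"claw":22,"delta_pos":[0,0,0],"turn":0},{"claw":22,"delta_pos":[0,0,0],"turn":0}]}}

```text
clock: 27.3
eef_pos: [663.4, 137.4, 120.0]
tcp_rot: [3.141, -0.0, 1.574]
contact_force: [0.0, 0.2, -1.3]
opening: 0.372
grasp_force: 39.8
```

{"name": "step_arm", "arguments": {"motion": [{"claw":22,"delta_pos":[0,0,1],"turn":0},{"claw":22,"delta_pos":[0,0,0],"turn":0},{"claw":22,"delta_pos":[0,0,0],"turn":0}]}}

```text
clock: 27.55
eef_pos: [663.0, 137.4, 118.4]
tcp_rot: [3.142, -0.0, 1.574]
contact_force: [-1.4, 0.5, -0.4]
opening: 0.372
grasp_force: 39.8
```

{"name": "step_arm", "arguments": {"motion": [{"claw":22,"delta_pos":[0,0,1],"turn":0},{"claw":22,"delta_pos":[0,0,0],"turn":0},{"claw":22,"delta_pos":[0,0,0],"turn":0}]}}

```text
clock: 27.8
eef_pos: [662.9, 137.4, 117.3]
tcp_rot: [-3.141, 0.0, 1.574]
contact_force: [-0.4, 0.7, -0.4]
opening: 0.371
grasp_force: 39.8
```

{"name": "step_arm", "arguments": {"motion": [{"claw":22,"delta_pos":[0,0,1],"turn":0},{"claw":22,"delta_pos":[0,0,0],"turn":0},{"claw":22,"delta_pos":[0,0,0],"turn":0}]}}

```text
clock: 28.05
eef_pos: [663.1, 137.4, 116.4]
tcp_rot: [3.141, -0.0, 1.574]
contact_force: [0.3, -0.3, 0.7]
opening: 0.373
grasp_force: 39.9
```

{"name": "step_arm", "arguments": {"motion": [{"claw":22,"delta_pos":[0,0,0.7],"turn":0},{"claw":22,"delta_pos":[0,0,0],"turn":0},{"claw":22,"delta_pos":[0,0,0],"turn":0}]}}

```text
clock: 28.3
eef_pos: [663.2, 137.4, 116.4]
tcp_rot: [3.141, -0.0, 1.574]
contact_force: [-1.9, -1.0, 6.1]
opening: 0.374
grasp_force: 40.4
```

Contact. Releasing, rising and backing away.

{"name": "step_arm", "arguments": {"motion": [{"claw":34,"delta_pos":[0,0,0],"turn":0},{"claw":40,"delta_pos":[0,0,0],"turn":0},{"claw":46,"delta_pos":[0,0,0],"turn":0},{"claw":54,"delta_pos":[0,0,0],"turn":0},{"claw":62,"delta_pos":[0,0,0],"turn":0},{"claw":62,"delta_pos":[0,0,-15],"turn":0},{"claw":62,"delta_pos":[0,0,-30],"turn":0},{"claw":62,"delta_pos":[0,0,-35],"turn":0}]}}

```text
clock: 28.97
eef_pos: [661.5, 137.0, 194.2]
tcp_rot: [-3.137, 0.001, 1.574]
contact_force: [0.9, -0.3, 0.7]
opening: 0.726
grasp_force: 0.0
```

{"name": "step_arm", "arguments": {"motion": [{"claw":62,"delta_pos":[0,0,-35],"turn":0},{"claw":62,"delta_pos":[20,-35,0],"turn":0},{"claw":62,"delta_pos":[20,-35,0],"turn":0},{"claw":62,"delta_pos":[20,-35,0],"turn":0},{"claw":62,"delta_pos":[20,-35,0],"turn":0},{"claw":62,"delta_pos":[20,-35,0],"turn":0},{"claw":62,"delta_pos":[20,-35,0],"turn":0},{"claw":62,"delta_pos":[0,0,0],"turn":0}]}}

```text
clock: 29.63
eef_pos: [447.1, 258.7, 230.5]
tcp_rot: [-3.138, -0.0, 1.576]
contact_force: [-1.2, -0.5, -1.0]
opening: 0.729
grasp_force: 0.0
```

Run:
```python
from h import *
s=shot('scene','s9.png');caps(s,[192,154,141,126])
print('top');caps(shot('top','t9.png'),[192,154,141,126])
cv2.imwrite('pics/c9.png',cv2.resize(s['img'][130:310,200:440],(800,600))[:,:,::-1])
```

```text
[394.  69.] [10  9 73] [(192, array([162. , 921.8])), (154, array([  94.7, 1024.4])), (141, array([  71.7, 1059.5])), (126, array([  45.1, 1100. ]))]
[439.  79.] [13 11 88] [(192, array([351.7, 967.7])), (154, array([ 297.3, 1073.5])), (141, array([ 278.7, 1109.6])), (126, array([ 257.2, 1151.4]))]
[300. 124.] [ 14  12 131] [(192, array([301. , 234.1])), (154, array([243.2, 290. ])), (141, array([223.4, 309.1])), (126, array([200.5, 331.1]))]
[253. 172.] [ 18  17 237] [(192, array([426.1, -48.2])), (154, array([376.8, -11.6])), (141, array([359.9,   0.9])), (126, array([340.4,  15.3]))]
[401. 182.] [ 20  18 271] [(192, array([706.3, 200.3])), (154, array([676. , 253.9])), (141, array([665.7, 272.2])), (126, array([653.7, 293.3]))]
[368. 204.] [ 13  12 130] [(192, array([710. ,  63.1])), (154, array([680. , 107.3])), (141, array([669.7, 122.5])), (126, array([657.8, 139.9]))]
[344. 216.] [ 17  16 228] [(192, array([702.1,  -8.7])), (154, array([671.6,  30.6])), (141, array([661.1,  44.1])), (126, array([649. ,  59.6]))]
[316. 228.] [ 23  22 414] [(192, array([691.9, -87.9])), (154, ar
[... 1042 characters left out ...]
, array([652. ,  39.7])), (154, array([661.1,  40.3])), (141, array([664.3,  40.4])), (126, array([667.9,  40.7]))]
[170. 132.] [ 17  17 238] [(192, array([645.2, 273. ])), (154, array([654.1, 279.9])), (141, array([657.2, 282.3])), (126, array([660.7, 285. ]))]
[223. 130.] [ 12  13 126] [(192, array([647.6, 132.3])), (154, array([656.6, 135.4])), (141, array([659.6, 136.4])), (126, array([663.2, 137.6]))]
[271. 241.] [ 16  17 214] [(192, array([347.9,  10.3])), (154, array([348.8,  10. ])), (141, array([349.1,  10. ])), (126, array([349.4,   9.9]))]
[153. 297.] [ 8 14 79] [(192, array([211.1, 323.1])), (154, array([208.2, 331.4])), (141, array([207.2, 334.2])), (126, array([206.1, 337.5]))]
```

View pics/c9.png

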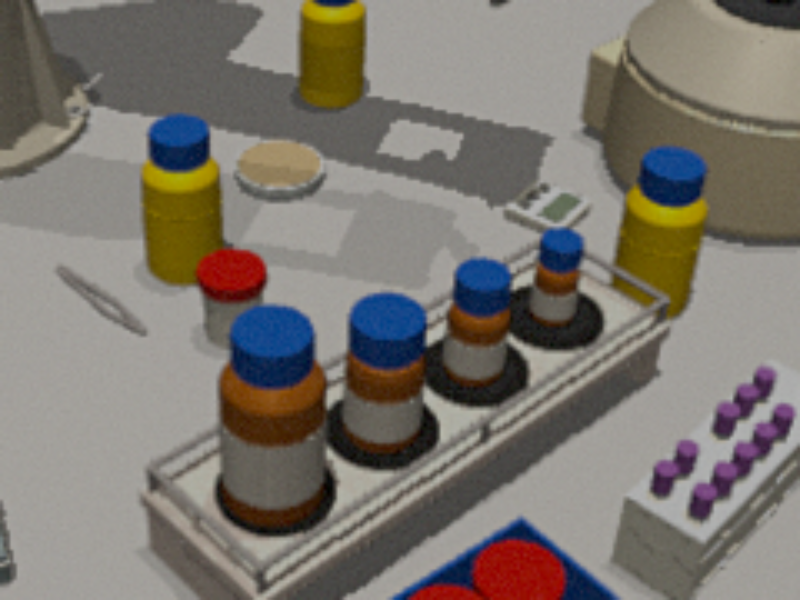

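The crop shows all four bottles upright and centred on their mats. A is at the photometer end at (275,500) and D at the centrifuge end at (555,315), and the pot has not moved. Handing in.

```bash
python3 -c "
from rig import *
print(sign_off())"
```

```text
the job is handed in; nothing more can be done
None
```

All four amber bottles stand upright on their mats in size order, the largest next to the photometer and the smallest by the centrifuge. The last pictures put each within about 5 mm of its mat's centre. The pot was not touched, and the job is handed in; the hand-in returned no verdict.

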